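Put away the small laboratory ware

ROBOT

A 6-joint arm with a two-finger parallel gripper is mounted at the origin on the work surface. World frame = base frame: x ahead of the robot, y to its left, z up, the work surface at z = 0. Lengths are in mm, angles in rad, forces in N, time in s.
With the tool pointing down it reaches from about 400 to 825 mm from the base axis. Payload 7 kg.
Tool frame: the origin (TCP) lies at the very end of the fingers, on their centre line; the grasp point (between the pads) lies 19 mm behind it; z points along the fingers, y is the direction in which the jaws open and shut (so a half turn about z gives the same grasp; the last joint's range is limited). The gripper opens to 88 mm and grips with 3 to 60 N. Pads are 19 mm wide; open, the fingers measure 130 mm over their backs; the gripper's body (78 mm by 193 mm) begins 47 mm behind the grasp point.
Start: joints at [1.445, 0.359, 0.012, 0, -1.224, -0.288], TCP at [271.418, 618.003, 226.561] pointing down, gripper open.
Joint ranges: [-3.07, 3.07], [-1.43, 2.12], [-1.02, 1.25], [-3.03, 1.67], [-3.05, -0], [-3.03, 3.03]. Speed limits (rad/s): [2.39, 2.39, 3.01, 3.14, 3.14, 3.14].

INTERFACE

Orientations are given as a unit quaternion [x, y, z, w].
In Python, from plant import bot gives the robot as it stands. Calls block until the motion is done:
- bot.move_ptp(position, orientation): joint-space move of the TCP to a pose.
- bot.line_to(position, velocity=150, ori=None): straight line of the TCP; ori=None keeps the orientation; velocity is the mean speed in mm/s.
- bot.move_joints(angles): joint-space move.
- bot.move_gripper(opening, force=None): finger opening in mm; force is the grip in N (None keeps the last); returns when the fingers have stopped.
- bot.pause(seconds).
- bot.solve_ik(position, orientation): joint angles nearest the present ones, or None.
- bot.read_state(): the state.
- bot.camera(name): name is "side" or "top"; returns the picture (420x560x3 uint8, red, green, blue); there is no depth.
- bot.get_calibration(name): a dict with "fx", "fy", "cx", "cy" (pixels), "view" (4x4, takes a point from world to camera coordinates). Camera axes: x right, y up, looking along -z (the intrinsics and any distortion apply to the point x, -y, -z); pixel columns grow to the right and rows downward; lengths in mm; the calibration is good to about 2 mm. A picture is of the moment at which its call begins. get_calibration takes no time and is no camera call.
A pose or a line that the arm cannot do raises bot.Unreachable and nothing moves.
- bot.close_job(): hands the job in, once; it reports no verdict.
The state is a dict: "t": time; "joint_pos": joint angles; "qvel": joint speeds; "tau": joint torques, N m; "tcp_pos": TCP position; "eef_rot": TCP orientation; "contact_force": force on the tool from outside, world axes, zero at the start; "moment": the same for the moment, N m; "width": finger opening in mm.
Only numpy, scipy, OpenCV 4.12 (cv2) and the standard library are available. Lean on these libraries where they do the work, as an engineer would, in place of code of your own. Each camera call takes 0.05 s, during which the arm holds its last target.

TASK

Sort the washed-up ware on the bench: stand both cork stoppers in the round white enamel dish, stand the two porcelain crucibles in the wooden tray, one in each bay, and lay the metal clamp boss flat and lengthwise in the long black tray. Everything must end upright as it stood at the start, resting on the floor of its dish or tray. Do not drop the crucibles, and do not knock over the glass flask or the measuring cylinder.

Things in the scene. Friction and masses are not known exactly. Their poses are not given: they have to be found in the camera images.
- crucible_tall_mid (a point): Tall white porcelain crucible: open cup, slightly tapered, 50 mm high, 42 mm across the rim, 35 mm across the foot, wall 3 mm, about 50 g. Stands on the bench. Origin half-way up on its axis; z is its axis, up as it stands at the start. 
- crucible_wide_mid (a point): Wide low white porcelain crucible: open cup, slightly tapered, 32 mm high, 54 mm across the rim, 46 mm across the foot, wall 3 mm, about 50 g. Stands on the bench. Origin half-way up on its axis; z is its axis, up as it stands at the start. 
- cork_large_mid (a point): Large cork stopper, solid, 42 mm high, 42 mm across its top and 36 mm across its foot, 20 g. Stands on its narrow end on the bench. Origin half-way up on its axis; z is its axis, up as it stands at the start. 
- cork_small_mid (a point): Small cork stopper, solid, 34 mm high, 26 mm across its top and 22 mm across its foot, 12 g. Stands on its narrow end on the bench. Origin half-way up on its axis; z is its axis, up as it stands at the start. 
- boss_mid (a point): Clamp boss (bare metal block with two short jaws at one end and a brass thumbscrew at the other), lying flat on the bench, 30 mm high, 93 mm long overall along its y, 26 mm wide along its x, about 150 g (100 to 210 g). Origin at the centre of the solid block, half-way up; the block with its flat parallel sides reaches 25 mm either way along y, the jaws go on to y = -45 mm, the thumbscrew to y = +48 mm. z up.
- bay_tray: Shallow wooden tray, fixed to the bench, 120 mm (its x) by 180 mm (its y), walls 14 mm high and 4 mm thick, floor 4 mm thick; a 4 mm divider as high as the walls parts it into two equal bays, each 112 mm (x) by 84 mm (y), centred at y = +44 and -44 mm. Origin at the centre of its underside, z up.
- long_tray: Shallow undivided black plastic tray, fixed to the bench, 96 mm (its x) by 180 mm (its y), walls 14 mm high and 4 mm thick, floor 4 mm thick. Origin at the centre of its underside, z up.
- round_dish: Shallow round white enamel dish, fixed to the bench, 132 mm across the rim (inside 122 mm across the floor), 14 mm high, wall 3 mm, floor 4 mm thick. Origin at the centre of its underside, z up.
- flask: Bystander: small conical green glass flask, 54 mm across the foot, 82 mm high, standing loose on the bench. Origin at the centre of its underside, z up.
- cylinder: Bystander: slim clear measuring cylinder, foot 54 mm across, tube 25 mm, 104 mm high, standing loose on the bench. Origin at the centre of its underside, z up.
Mind the look-alikes: they are no part of the job. Leave any blue, orange or yellow look-alike of the part that bears cork_large_mid alone.

How it is judged:
By the outcome, as a careful person would: the job done as asked, in the order asked, and still so for the second after the job is handed in, with the robot touching nothing.
It also fails if it takes over 120 s, if anything falls off the work surface, if the arm or the gripper's body presses on something with over 40 N, if the wrist force passes 120 N, or if a joint passes its speed limit or range.

## Working session

There is one attempt and no reset: what is moved stays moved. The work goes in short steps, each a Python script; the robot and the scene stay as the last script left them, time stands still between calls to the robot, and variables do not carry over. Pictures are saved under pics/ and viewed, and the job is handed in when it is done.

```bash
mkdir -p pics; ls
python3 - <<'E'
from plant import bot
import cv2
for n in("top","side"):
    im=bot.camera(n); cv2.imwrite(f"pics/{n}0.png",im[:,:,::-1]); 
    c=bot.get_calibration(n); print(n,c)
s=bot.read_state(); print(s)
E
```

```text
pics
top {'fx': 515.682572806171, 'fy': 515.682572806171, 'cx': 287.39158390009345, 'cy': 205.81525188614162, 'view': array([[ 1.37000828e-03, -9.99986394e-01,  5.03337013e-03,
        -5.39667761e-01],
       [ 9.97169216e-01,  1.74451165e-03,  7.51698800e-02,
        -4.69205854e+02],
       [-7.51776380e-02,  4.91613839e-03,  9.97158039e-01,
        -1.38181526e+03],
       [ 0.00000000e+00,  0.00000000e+00,  0.00000000e+00,
         1.00000000e+00]])}
side {'fx': 514.8567220683597, 'fy': 514.8567220683597, 'cx': 278.52136118629176, 'cy': 214.316495097585, 'view': array([[ 9.00422028e-01, -4.35015164e-01, -1.40695911e-03,
        -4.17726977e+02],
       [ 2.77235384e-01,  5.71341033e-01,  7.72470042e-01,
        -1.48715758e+02],
       [-3.35232328e-01, -6.95939100e-01,  6.35049648e-01,
        -1.02720284e+03],
       [ 0.00000000e+00,  0.00000000e+00,  0.00000000e+00,
         1.00000000e+00]])}
{'t': 0.1, 'joint_pos': array([ 1.44507132e+00,  3.59349880e-01,  1.11699457e-02, -2.85025842e-04,
       -1.22414063e+00, -2.88106131e-01]), 'qvel': array([ 1.05058343e-03, -2.05857201e-03,  8.94037910e-04, -1.48030553e-03,
        2.03175448e-03, -8.04239021e-05]), 'tau': array([-1.73227516e-03, -5.84163952e+01,  2.93749827e+01,  7.01562077e+00,
        1.01455289e-02, -5.44896693e-05]), 'tcp_pos': array([271.28405547, 617.6063735 , 225.70671984]), 'eef_rot': array([ 9.78658979e-01, -2.05489669e-01, -7.17483711e-05,  7.70473398e-04]), 'contact_force': array([ 0.17503684,  0.14010955, -1.11889394]), 'moment': array([ 0.03362778, -0.04786279,  0.02785987]), 'width': 87.71578267744405}
```

View pics/top0.png

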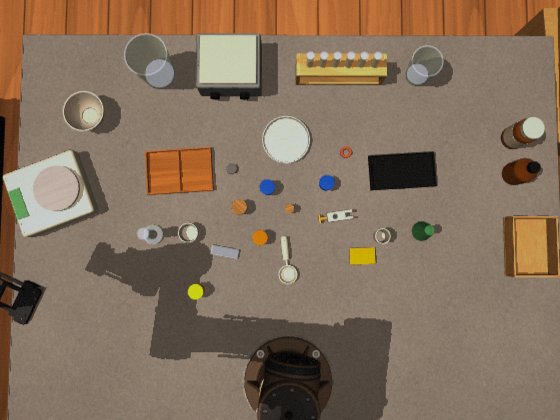

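View pics/side0.png

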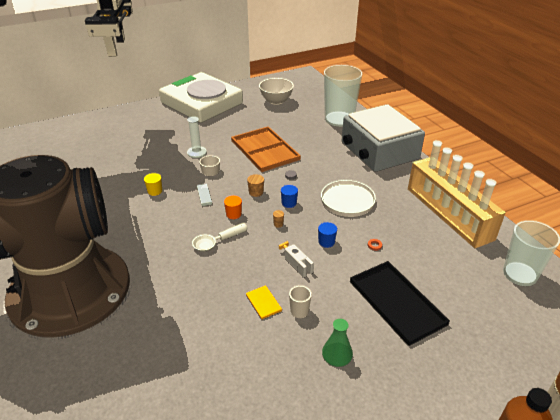

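Run:
```python
import cv2
im=cv2.imread("pics/top0.png")
cv2.imwrite("pics/topA.png",cv2.resize(im[130:270,130:320],None,fx=4,fy=4,interpolation=cv2.INTER_CUBIC))
cv2.imwrite("pics/topB.png",cv2.resize(im[130:290,260:445],None,fx=3.7,fy=3.7,interpolation=cv2.INTER_CUBIC))
im=cv2.imread("pics/side0.png")
cv2.imwrite("pics/sideA.png",cv2.resize(im[110:260,130:330],None,fx=4,fy=4,interpolation=cv2.INTER_CUBIC))
cv2.imwrite("pics/sideB.png",cv2.resize(im[220:370,230:430],None,fx=4,fy=4,interpolation=cv2.INTER_CUBIC))
```

```text
(no output)
```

View pics/topA.png

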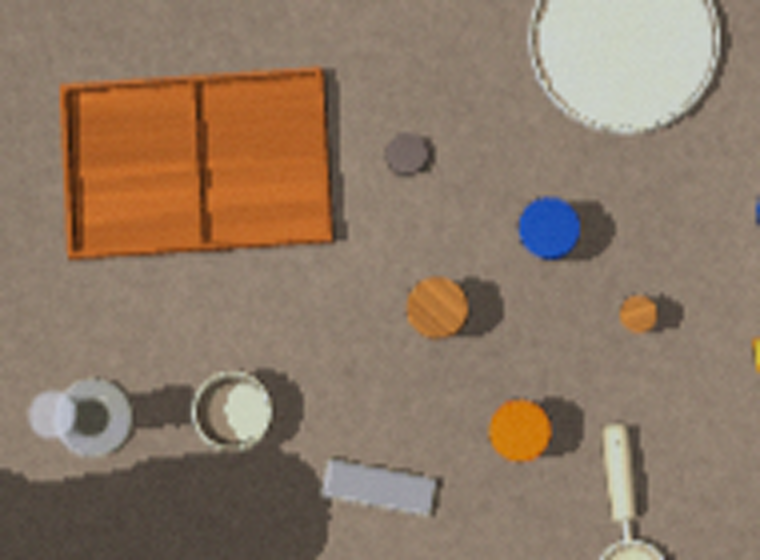

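View pics/topB.png

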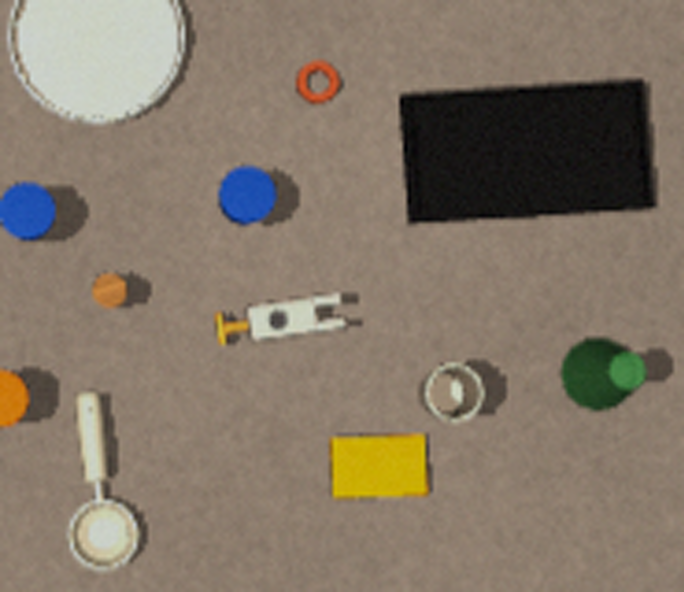

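View pics/sideA.png

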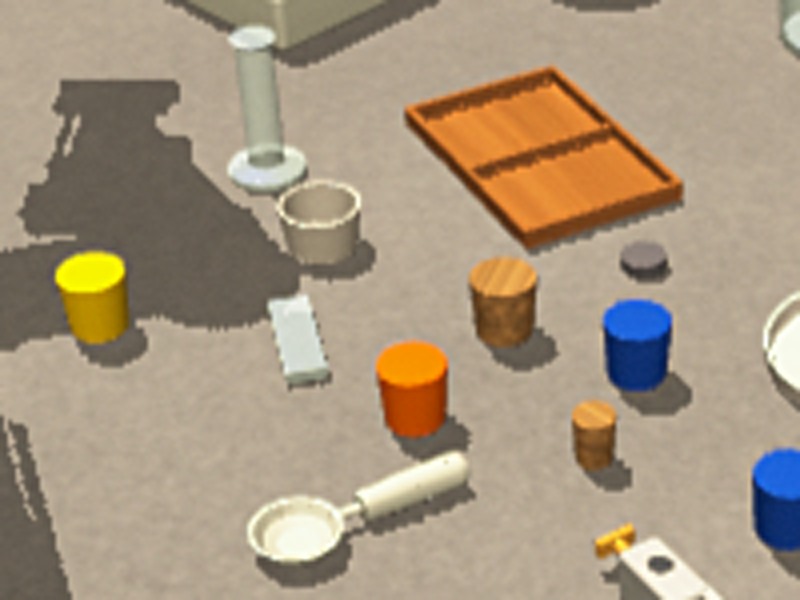

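View pics/sideB.png

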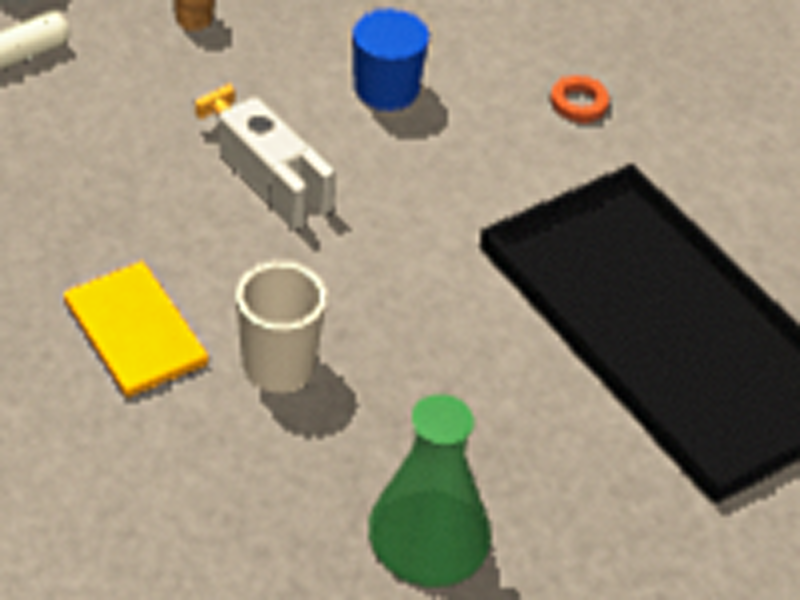

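```bash
cat > h.py <<'E'
import numpy as np, cv2
def ray(cal,u,v):
    V=cal["view"];R=V[:3,:3];t=V[:3,3]
    d=R.T@np.array([(u-cal["cx"])/cal["fx"],-(v-cal["cy"])/cal["fy"],-1.0])
    return -R.T@t,d
def onplane(cal,u,v,z):
    o,d=ray(cal,u,v);return (o+d*(z-o[2])/d[2])[:2]
def proj(cal,p):
    c=cal["view"]@np.append(p,1);return np.array([cal["cx"]+cal["fx"]*c[0]/-c[2],cal["cy"]+cal["fy"]*-c[1]/-c[2]])
def biggest(mask,roi):
    m=np.zeros(mask.shape,np.uint8);x0,y0,x1,y1=roi;m[y0:y1,x0:x1]=mask[y0:y1,x0:x1]*255
    cs,_=cv2.findContours(m,cv2.RETR_EXTERNAL,cv2.CHAIN_APPROX_NONE)
    return m,max(cs,key=cv2.contourArea)
E
cat > det.py <<'E'
from plant import bot
from h import *
cal=bot.get_calibration("top");im=cv2.imread("pics/top0.png");hsv=cv2.cvtColor(im,cv2.COLOR_BGR2HSV);H,S,V=[hsv[...,i].astype(int) for i in range(3)]
orange=(S>120)&(H<20)
light=(V>165)&(S<70)
dark=(V<45)
def show(n,c,z):
    p=onplane(cal,*c,z);print(n,np.round(c,2),"->",np.round(p,1));return p
for n,roi,z in(("cork_large",(228,196,251,219),42),("cork_small",(281,200,298,217),34)):
    m,c=biggest(orange,roi);M=cv2.moments(m,True);show(n,(M["m10"]/M["m00"],M["m01"]/M["m00"]),z);print("  area",M["m00"],"bbox",cv2.boundingRect(c))
for n,roi,z,l in(("wide",(174,218,203,247),32,light),("tall",(372,226,393,247),50,light),("dish",(258,112,315,168),14,light)):
    m,_=biggest(l,roi);pts=cv2.findNonZero(m);hull=cv2.convexHull(pts);e=cv2.fitEllipse(hull);c,r=cv2.minEnclosingCircle(pts)
    show(n,e[0],z);show(n+" mec",c,z);print("  axes",e[1],r)
for n,roi,z,l in(("bay_tray",(140,140,222,200),14,orange),("long_tray",(362,145,442,196),14,dark),("boss",(325,202,362,230),30,(V>165)&(S<60))):
    m,_=biggest(l,roi);pts=biggest(l,roi)[1];rc=cv2.minAreaRect(pts);b=cv2.boxPoints(rc);w=np.array([onplane(cal,*q,z) for q in b])
    show(n,rc[0],z);print("  sides",[round(float(np.linalg.norm(w[i]-w[(i+1)%4])),1) for i in range(4)])
    i=int(np.argmax([np.linalg.norm(w[i]-w[(i+1)%4]) for i in range(2)]));d=w[i]-w[i+1];d*=np.sign(d[1]);print("  long axis dir",d/np.linalg.norm(d),"yaw of y",np.degrees(np.arctan2(-d[0],d[1])))
    if n=="boss":print(b,hsv[210:224,330:360,2])
E
python3 det.py
```

```text
cork_large [238.93 206.55] -> [465.2 129.5]
  area 190.0 bbox (232, 199, 15, 16)
cork_small [289.16 208.13] -> [461.8  -4.5]
  area 70.0 bbox (285, 204, 9, 9)
wide [187.32 232.11] -> [397.2 267.7]
wide mec [187.09 232.14] -> [397.1 268.3]
  axes (19.0698299407959, 19.73430824279785) 9.942987442016602
tall [382.37 235.59] -> [ 388.3 -250.7]
tall mec [382.5 235.5] -> [ 388.6 -251. ]
  axes (14.966047286987305, 15.531487464904785) 7.905794143676758
dish [285.41 139.03] -> [653.5   5.9]
dish mec [285.46 139.01] -> [653.6   5.7]
  axes (47.142269134521484, 47.30080032348633) 23.880659103393555
bay_tray [178.49 170.38] -> [566.1 297.8]
  sides [183.4, 122.0, 182.3, 121.9]
  long axis dir [-0.06552466  0.99785095] yaw of y 3.756978281191325
long_tray [401.97 170.6 ] -> [ 566.7 -313.4]
  sides [182.7, 95.4, 181.7, 95.3]
  long axis dir [-0.06932912  0.99759384] yaw of y 3.9754547912710283
boss [339.36 215.02] -> [ 443.7 -139.5]
  sides [66.7, 24.0, 66.6, 23.9]
  long axis dir [-0.14317566  0.98969729] yaw of y 8.23164982669231
[[326.47998 212.36002]
 [350.97998 208.86002]
 [352.24    217.680
[... 1078 characters left out ...]
210 208 207 197 210 207
  203 197 170 145 133 109 130 136 132 130 145 143]
 [204 206 207 198 187 184 194 209 207 204 202 202 196 163 154 142 142 136
  141 150 146 136 130 123 146 147 144 143 141 143]
 [211 207 207 203 201 198 182 157 140 129 137 133 146 144 141 132 134 131
  137 136 142 142 143 140 143 146 141 139 145 140]
 [161 138 126 127 135 146 138 140 129 125 132 137 141 146 143 146 147 149
  150 145 140 144 147 143 144 141 140 140 141 141]
 [137 130 129 127 129 138 139 144 143 142 146 149 149 145 142 142 146 150
  146 144 143 142 142 144 143 138 134 140 145 147]
 [144 140 143 147 143 146 147 147 144 144 144 142 141 145 145 145 141 145
  145 140 139 140 141 144 140 142 142 141 145 146]]
```

Run:
```python
from plant import bot
from h import *
P={"large":((465.2,129.5),42,21),"small":((461.8,-4.5),34,13),"wide":((397.2,267.9),32,27),"tall":((388.4,-250.8),50,21),"dish":((653.5,5.8),14,66)}
for cam in("side","top"):
    cal=bot.get_calibration(cam);im=cv2.imread(f"pics/{cam}0.png");k=4
    def L(pts,big):
        q=np.array([(proj(cal,p)+0.5)*k-0.5-np.array(off)*k for p in pts]);cv2.polylines(big,[np.round(q).astype(int)],True,(255,0,255),1)
    tiles=[]
    for n,((x,y),z,r) in P.items():
        c=proj(cal,(x,y,z));off=[int(c[0])-30,int(c[1])-30];big=cv2.resize(im[off[1]:off[1]+60,off[0]:off[0]+60],None,fx=k,fy=k,interpolation=cv2.INTER_CUBIC)
        a=np.linspace(0,6.283,60);L([(x+r*np.cos(t),y+r*np.sin(t),z) for t in a],big);tiles.append(big)
    c=proj(cal,(442.3,-129.6,30));off=[int(c[0])-30,int(c[1])-30];big=cv2.resize(im[off[1]:off[1]+60,off[0]:off[0]+60],None,fx=k,fy=k,interpolation=cv2.INTER_CUBIC)
    d=np.array([-.143,.99]);e=np.array([.99,.143])
    L([np.append(np.array([442.3,-129.6])+e*a+d*b,15) for a,b in((13,-45),(13,25),(-13,25),(-13,-45))],big);tiles.append(big)
    cv2.imwrite(f"pics/ov_{cam}.png",np.vstack([np.hstack(tiles[:3]),np.hstack(tiles[3:])]))
```

```text
(no output)
```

View pics/ov_side.png

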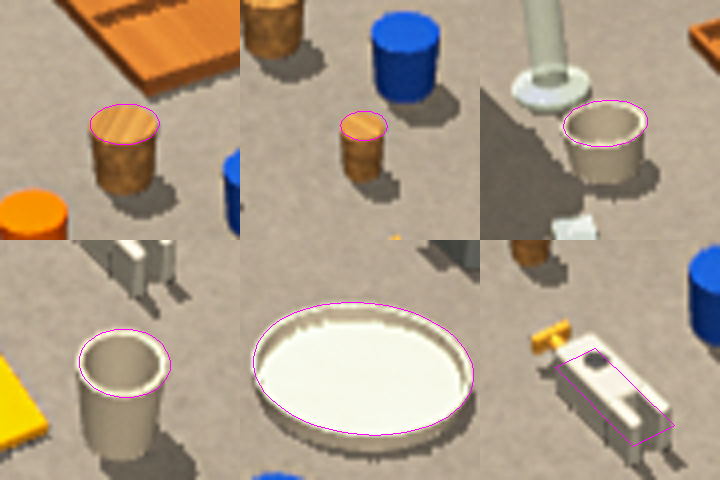

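View pics/ov_top.png

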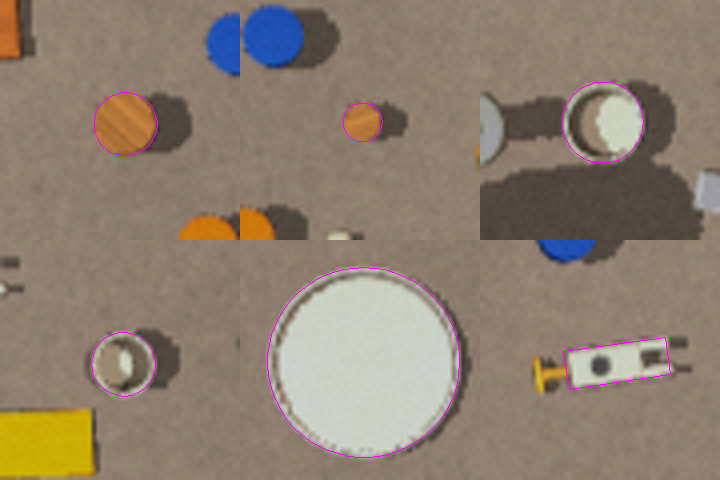

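```bash
cat >> h.py <<'E'
from plant import bot
def q(phi):
    a=(phi+np.pi/2)/2;return [float(np.cos(a)),float(np.sin(a)),0.,0.]
def best(p,phi):
    c=[]
    for f in(phi,phi+np.pi,phi-np.pi):
        j=bot.solve_ik(p,q(f))
        if j is not None:c.append((abs(j[5]),f,j))
    return min(c,key=lambda t:t[0])
def st(m):
    s=bot.read_state();print(m,"t%.1f"%s["t"],"tcp",np.round(s["tcp_pos"],1),"w%.1f"%s["width"],"F",np.round(s["contact_force"],1));return s
def pick(x,y,zt,phi,force,opn=88,zs=180):
    _,f,j=best([x,y,zs],phi);print("phi",f)
    if abs(bot.read_state()["width"]-opn)>3:bot.move_gripper(opn)
    bot.move_ptp([x,y,zs],q(f));bot.line_to([x,y,zt+25],200);bot.line_to([x,y,zt],60);st("at")
    bot.move_gripper(5,force);st("closed");bot.line_to([x,y,zt+30],60);bot.line_to([x,y,zs],200);st("lifted")
def place(x,y,zt,phi,opn,zs=180):
    _,f,j=best([x,y,zs],phi);print("phi",f)
    bot.move_ptp([x,y,zs],q(f));st("over");bot.line_to([x,y,zt+25],150);st("above");bot.line_to([x,y,zt],30);st("down")
    bot.pause(0.2);bot.move_gripper(opn);bot.pause(0.2);st("open");bot.line_to([x,y,zt+40],60);bot.line_to([x,y,zs],200);st("up")
def snap(n):
    for c in("top","side"):cv2.imwrite(f"pics/{c}_{n}.png",bot.camera(c)[:,:,::-1])
E
python3 - <<'E'
from h import *
for n,x,y in(("L",465.2,129.5),("dish",653.5,32),("dish",653.5,-24),("w",397.2,267.9),("bay",563.2,341.7),("tall",388.4,-250.8),("boss",442.3,-129.6),("lt",566.7,-313)):
    print(n,best([x,y,180],0)[:2],best([x,y,12],0)[2].round(2))
pick(465.2,129.5,20,0,10)
snap("1")
E
```

```text
L (np.float64(0.6799574697355899), -3.141592653589793) [ 0.68  0.31 -0.66  0.   -0.6  -0.68]
dish (np.float64(0.3464430539868619), -3.141592653589793) [ 0.35  0.52 -0.27  0.   -0.78 -0.35]
dish (np.float64(0.2609667768768551), -3.141592653589793) [ 0.26  0.52 -0.27  0.   -0.78 -0.26]
w (np.float64(1.005266249759599), -3.141592653589793) [ 1.01  0.3  -0.67  0.   -0.6  -1.01]
bay (np.float64(0.8407759063958662), -3.141592653589793) [ 0.84  0.53 -0.26  0.   -0.78 -0.84]
tall (np.float64(0.14558775606931418), 3.141592653589793) [-0.15  0.28 -0.71  0.   -0.58  0.15]
boss (np.float64(0.14416716731711254), -3.141592653589793) [ 0.14  0.28 -0.71  0.   -0.58 -0.14]
lt (np.float64(0.2038431833492047), 3.141592653589793) [-0.2   0.51 -0.29  0.   -0.77  0.2 ]
phi -3.141592653589793
at t3.4 tcp [465.1 129.3  19.7] w87.5 F [1.2 0.  0.2]
closed t4.2 tcp [465.2 129.5  20. ] w40.4 F [-0.2  0.  -0.2]
lifted t5.7 tcp [464.4 129.1 178.7] w41.0 F [-0.8 -0.3 -1. ]
```

Run:
```python
from h import *
place(653.5,32,24.3,0,58)
pick(461.8,-4.5,14,0,10)
snap("2")
place(653.5,-24,18.3,0,44)
```

```text
phi -3.141592653589793
over t6.6 tcp [653.2  31.6 178.7] w40.3 F [-0.9  0.6  0.7]
above t7.7 tcp [654.2  32.4  50.4] w40.2 F [-0.  -0.1  0.5]
down t8.6 tcp [653.6  32.   24.3] w40.5 F [-0.4  1.1 -0.8]
open t9.6 tcp [653.5  32.   24.3] w58.0 F [-0.7 -0.4 -0. ]
up t11.1 tcp [652.8  32.  178.9] w58.1 F [-0.1  0.  -0.2]
phi -3.141592653589793
at t14.1 tcp [461.8  -4.5  14. ] w87.7 F [0.3 0.6 0.3]
closed t15.1 tcp [461.8  -4.5  14. ] w24.7 F [-0.5  0.2 -0.5]
lifted t16.6 tcp [461.   -4.6 178.8] w24.6 F [-1.4  0.1 -1.3]
phi -3.141592653589793
over t17.5 tcp [653.  -24.2 178.3] w24.8 F [-0.2  0.3 -0.9]
above t18.5 tcp [654.2 -23.8  44.5] w24.6 F [ 0.2  0.1 -0.1]
down t19.5 tcp [653.7 -23.9  18.4] w24.8 F [ 0.5 -1.3 -0.4]
open t20.5 tcp [653.5 -24.   18.3] w44.2 F [-0.5 -0.3 -0.7]
up t22.1 tcp [652.6 -24.  178.5] w44.0 F [-0.6  0.2 -0.6]
```

View pics/side_2.png

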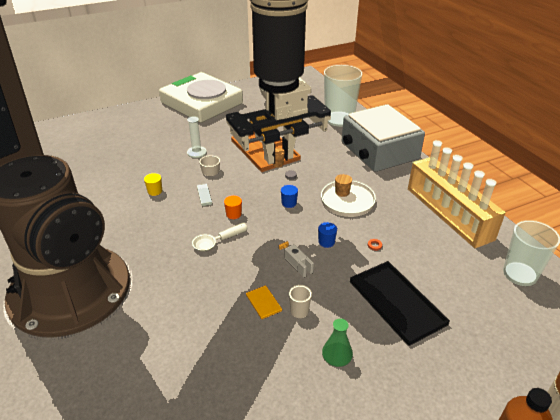

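Side image: the large cork is upright in the dish at about (343,185), and the neighbouring items haven't moved. Next come the crucibles.

Run:
```python
from h import *
pick(397.2,267.9,11,0,12)
snap("3")
```

```text
phi -3.141592653589793
at t25.9 tcp [397.1 267.8  10.7] w87.4 F [-0.4 -0.7 -0.5]
closed t26.5 tcp [397.2 267.9  11.1] w52.8 F [-0.4 -1.   2.1]
lifted t28.0 tcp [396.6 267.3 178.8] w52.8 F [-0.6  0.1 -0.9]
```

View pics/side_3.png

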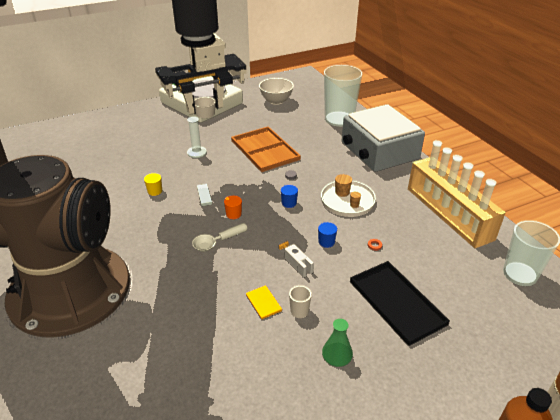

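The side image shows both corks upright in the dish at (343,185) and (355,200). The wide crucible is held level at (205,105), and the cylinder is undisturbed.

```bash
python3 - <<'E'
from h import *
place(563.2,341.7,15.3,0,62)
pick(388.4,-250.8,29,0,12)
snap("4")
place(569,253.9,33.3,0,60)
snap("5")
E
python3 -c "
import cv2,numpy as np
a=cv2.imread('pics/top_5.png');b=cv2.imread('pics/side_5.png')
r=lambda i,k:cv2.resize(i,None,fx=k,fy=k,interpolation=cv2.INTER_CUBIC)
cv2.imwrite('pics/z5.png',np.hstack([r(a[110:260,130:330],2),r(b[100:250,180:380],2)]))"
```

```text
phi -3.141592653589793
over t28.9 tcp [563.  341.2 178.2] w53.1 F [-0.4 -1.1 -0.6]
above t30.0 tcp [563.7 342.3  41.5] w53.0 F [ 0.2  0.3 -0.4]
down t30.9 tcp [563.3 341.8  15.2] w52.9 F [-0.4  0.  -0.6]
open t31.8 tcp [563.2 341.7  15.3] w62.2 F [-1.  -0.7 -0.4]
up t33.4 tcp [562.4 341.2 178.5] w61.8 F [-0.3 -0.8 -0.4]
phi 3.141592653589793
at t37.6 tcp [ 388.3 -250.8   28.9] w87.9 F [0.4 1.  0.2]
closed t38.4 tcp [ 388.3 -250.8   29. ] w40.2 F [-1.9  0.9  0.6]
lifted t39.8 tcp [ 387.6 -250.5  178.8] w40.6 F [-0.7 -0.4 -0.4]
phi -3.141592653589793
over t41.9 tcp [569.1 252.8 180.2] w40.4 F [-0.3 -0.4 -1. ]
above t42.8 tcp [569.6 254.1  59.2] w40.0 F [ 0.3  0.1 -1. ]
down t43.8 tcp [569.1 254.   33.3] w40.0 F [-0.6  0.6 -0.1]
open t44.8 tcp [569.  253.9  33.3] w59.7 F [ 0.6 -0.6  0.2]
up t46.3 tcp [568.5 253.7 179.4] w60.2 F [ 0.2 -0.2 -0.7]
```

View pics/side_4.png

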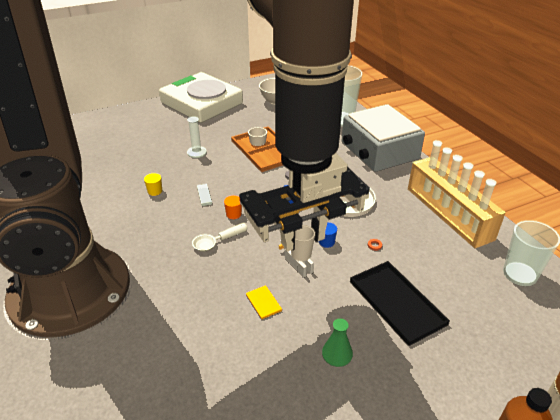

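View pics/z5.png

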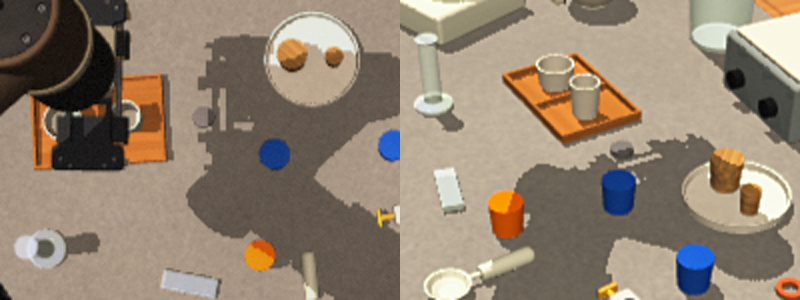

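View pics/side_5.png

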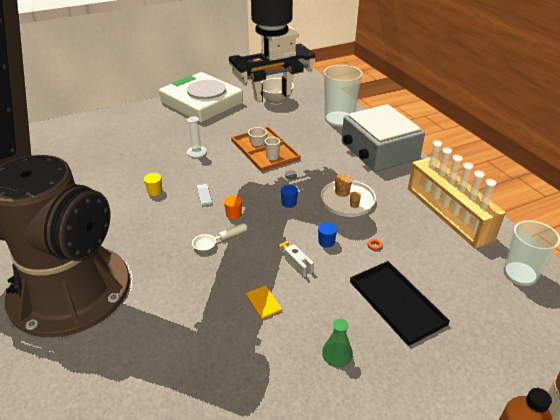

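Both crucibles stand upright, one per bay, at side-image positions (257,137) and (272,149). Now the boss.

Run:
```python
from h import *
pick(442.3,-129.6,6,np.radians(8.2),35,70)
snap("6")
```

```text
phi -2.998475654926258
at t49.8 tcp [ 442.3 -129.6    6. ] w70.0 F [-0.5 -0.1  0.2]
closed t50.6 tcp [ 442.  -129.6    6. ] w25.7 F [-1.2  0.6  2.1]
lifted t52.1 tcp [ 441.3 -129.5  178.7] w25.9 F [-0.5  0.2 -2.6]
```

View pics/side_6.png

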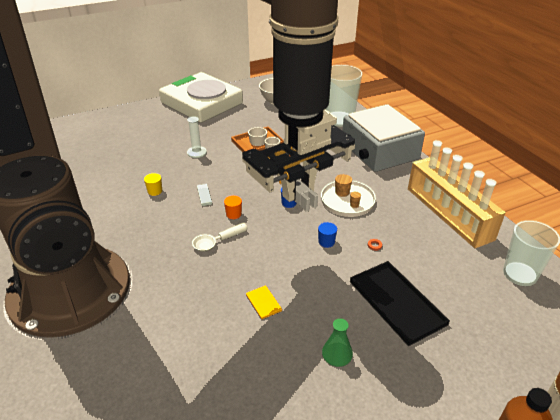

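The boss is held level at about (308,197). I'll place it now.

```bash
python3 - <<'E'
from h import *
place(566.7,-313.4,10.3,np.radians(4),38)
bot.move_ptp([450,-40,350],q(-np.pi));st("away")
snap("7")
E
python3 -c "
import cv2,numpy as np
a=cv2.imread('pics/top_7.png');b=cv2.imread('pics/side_7.png')
r=lambda i:cv2.resize(i,(400,300),interpolation=cv2.INTER_CUBIC)
cv2.imwrite('pics/z7.png',np.vstack([np.hstack([r(a[110:260,130:330]),r(a[110:260,300:500])]),np.hstack([r(b[100:250,180:380]),r(b[220:370,280:480])])]))"
```

```text
phi 3.2114058236695664
over t53.1 tcp [ 566.3 -313.6  178.7] w25.8 F [ 0.5  0.5 -1.4]
above t54.2 tcp [ 567.5 -313.5   36.4] w25.7 F [ 0.1  0.1 -1. ]
down t55.2 tcp [ 566.9 -313.5   10.3] w25.8 F [-0.1 -0.8 -1.8]
open t56.1 tcp [ 566.7 -313.4   10.3] w37.8 F [-0.3  0.2  0.4]
up t57.7 tcp [ 565.9 -313.   178.5] w37.9 F [-0.7  0.4 -0.4]
away t59.0 tcp [450.2 -40.3 349.1] w38.1 F [ 0.3 -0.7 -0.3]
```

View pics/z7.png

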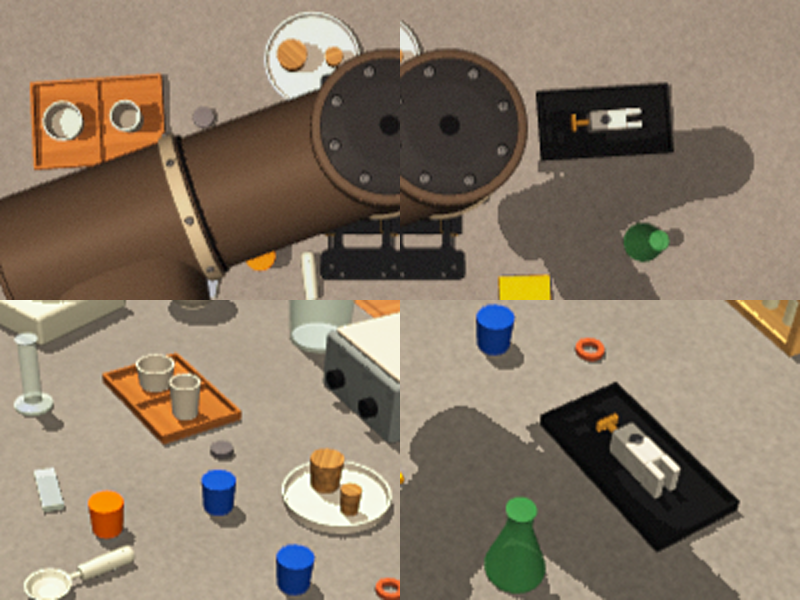

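View pics/top_7.png

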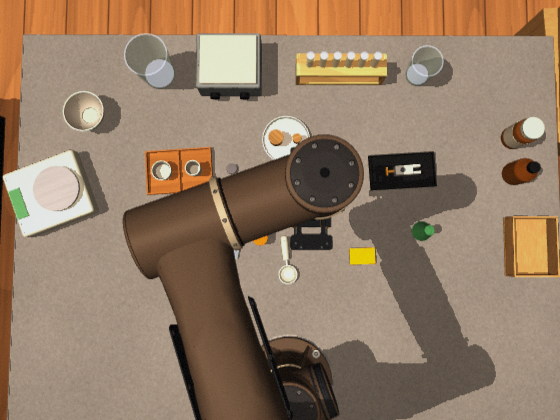

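Everything is in place: crucibles in the bays at (162,171) and (192,168), boss lengthwise in the black tray at (404,170), flask and cylinder standing. The large cork looks possibly tilted, so I'm zooming in.

```bash
python3 -c "
import cv2,numpy as np
b=cv2.imread('pics/side_7.png');a=cv2.imread('pics/top_7.png')
r=lambda i:cv2.resize(i,(400,400),interpolation=cv2.INTER_CUBIC)
cv2.imwrite('pics/z8.png',np.hstack([r(b[165:225,315:375]),r(a[110:170,255:315])]))"
```

```text
(no output)
```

View pics/z8.png

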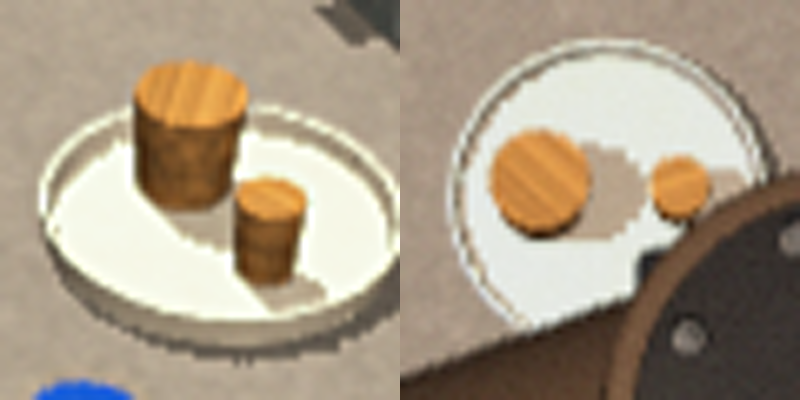

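Both corks stand upright on the dish floor, so I'm handing in.

```bash
python3 -c "
from plant import bot
bot.close_job()"
```

```text
the job is handed in; nothing more can be done
```

I sorted all five pieces and handed the job in at about 59 s of the 120 s allowed. The order was large cork and small cork into the white dish, wide and tall crucibles into separate bays, then the boss lengthwise in the black tray.

- **Final pictures (both cameras):** both corks are upright in the dish, one crucible is upright in each bay, and the boss lies flat in line with its tray. The flask, the cylinder and the blue, orange and yellow look-alikes look undisturbed, though the arm hid some of these from the top camera.
- **Forces:** at every step where I read the wrist force, it was under 3 N.
- **Doubtful check:** the large cork looked slightly tilted in one small crop, but a closer zoom in both views showed it upright. No other check failed or disagreed.

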